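Fit the missing stop pins and click the keeper locked

TASK

Two of the four sockets in the grey latch beam are empty: stand the two spare stop pins from the blue tray in them, flange down and fully home. Then turn the black torque knob clockwise until it clicks past its detent and stays locked, so that the keeper bar covers all four flanges. Leave the fitted pins in their sockets and everything else on the bench where it is.

Things in the scene. Friction and masses are not known exactly. Their poses are not given: they have to be found in the camera images.
- latch_beam: Pale grey casting, 90 x 300 x 30 mm (x, y, z), blue strip round its foot, fixed to the bench. Origin at the centre of its underside; z up. Its four sockets lie in a row along its y; the torque knob is near its -y end. Its flat top is 30 mm above the bench.
- socket0 (a point): Centre of the mouth of socket 0, on the beam's top face (axes as the beam's). Round blind hole, 34 mm across, 10 mm deep, slight chamfer. Sockets 0 to 3 are 50 mm apart, socket 0 being farthest from the knob, socket 3 nearest. Two sockets (which ones varies) hold a pin, two are empty.
- socket1 (a point): Centre of the mouth of socket 1, on the beam's top face (axes as the beam's). Round blind hole, 34 mm across, 10 mm deep, slight chamfer. Sockets 0 to 3 are 50 mm apart, socket 0 being farthest from the knob, socket 3 nearest. Two sockets (which ones varies) hold a pin, two are empty.
- socket2 (a point): Centre of the mouth of socket 2, on the beam's top face (axes as the beam's). Round blind hole, 34 mm across, 10 mm deep, slight chamfer. Sockets 0 to 3 are 50 mm apart, socket 0 being farthest from the knob, socket 3 nearest. Two sockets (which ones varies) hold a pin, two are empty.
- socket3 (a point): Centre of the mouth of socket 3, on the beam's top face (axes as the beam's). Round blind hole, 34 mm across, 10 mm deep, slight chamfer. Sockets 0 to 3 are 50 mm apart, socket 0 being farthest from the knob, socket 3 nearest. Two sockets (which ones varies) hold a pin, two are empty.
- pin1: Stop pin already fitted in one of the sockets; leave it in place. Steel: flange 30 mm across and 10 mm thick at the bottom, then a round stem 16 mm across up to 55 mm, the last 10 mm green. 100 g. Origin at the centre of the flange's underside, z up along the stem. Fully home in a socket the origin is 10 mm below the socket's mouth.
- pin2: Stop pin already fitted in one of the sockets; leave it in place. Steel: flange 30 mm across and 10 mm thick at the bottom, then a round stem 16 mm across up to 55 mm, the last 10 mm green. 100 g. Origin at the centre of the flange's underside, z up along the stem. Fully home in a socket the origin is 10 mm below the socket's mouth.
- pin3: Spare stop pin, standing upright in the blue tray. Steel: flange 30 mm across and 10 mm thick at the bottom, then a round stem 16 mm across up to 55 mm, the last 10 mm green. 100 g. Origin at the centre of the flange's underside, z up along the stem. Fully home in a socket the origin is 10 mm below the socket's mouth.
- pin4: Spare stop pin, standing upright in the blue tray. Steel: flange 30 mm across and 10 mm thick at the bottom, then a round stem 16 mm across up to 55 mm, the last 10 mm green. 100 g. Origin at the centre of the flange's underside, z up along the stem. Fully home in a socket the origin is 10 mm below the socket's mouth.
- spares_tray: Shallow blue tray, 160 x 90 x 18 mm (x, y, z), walls and floor 3 mm, fixed to the bench, to the robot's left. Origin at the centre of its underside.
- torque_knob (a joint): Knob angle in rad, growing clockwise seen from above: 0 = unlocked (bar across the beam, white pointer at the red dot) to 1.4 = locked stop (pointer at the green dot). Starts at 0 to 0.35. Free to 0.95, then a spring detent needs about 0.2 N m up to 1.2; let go short of that it springs back, past it it snaps on to 1.4 and stays.
- torque_knob_grip (a point): On the knob's vertical axis, at the height to grip, 70 mm above the bench. The grip is a black bar 52 mm long, 16 mm wide, its top 12 mm above this point and its lower end (on a disc 52 mm across) 26 mm below. The point's x axis lies along the bar and turns with it; -x is the end with the white pointer.
- keeper_edge (a point): Middle of the lower front edge of the keeper bar, a flat steel bar 16 x 182 x 5 mm on the +x side of the sockets, 2 mm above the beam's top (own top 7 mm above it). The knob slides it 9 mm towards the beam's -x, over the pin flanges; unlocked it is clear of the sockets. Its two end guides stand 10 mm above the beam's top.
- wrench: Bystander, loose; leave it alone. Steel wrench lying flat on the robot's side of the beam. Origin under its middle.
- screwdriver: Bystander, loose; leave it alone. Screwdriver lying on the bench, to the right of the beam. Origin under its middle.
- oil_bottle: Bystander, loose; leave it alone. White bottle with red cap, 48 mm across, 130 mm high, behind the beam. Origin under its middle.
- brass_bush: Bystander, loose; leave it alone. Brass ring, 32 mm across, 22 mm high, near the tray. Origin under its middle.
- mug: Bystander, loose; leave it alone. Blue mug, 80 mm across, 90 mm high, behind the beam, left. Origin under its middle.
- end_fitting: Bystander, loose; leave it alone. Pale grey angle fitting, 70 x 40 mm, 60 mm high, on the right. Origin under its middle.
Mind the look-alikes: they are no part of the job. Leave any red or turquoise look-alike of the pin1 alone.

How it is judged:
On the way, in this order (a step that is already met when the one before it is completed fails the run):
1. all four sockets hold a pin, upright and fully home (((horizontal distance between pin1 and socket0 below 0.004 m and z of pin1 in the frame of socket0 between -0.0125 and -0.0075 m and angle between pin1's own z axis and vertical below 0.12 rad) or (horizontal distance between pin2 and socket0 below 0.004 m and z of pin2 in the frame of socket0 between -0.0125 and -0.0075 m and angle between pin2's own z axis and vertical below 0.12 rad) or (horizontal distance between pin3 and socket0 below 0.004 m and z of pin3 in the frame of socket0 between -0.0125 and -0.0075 m and angle between pin3's own z axis and vertical below 0.12 rad) or (horizontal distance between pin4 and socket0 below 0.004 m and z of pin4 in the frame of socket0 between -0.0125 and -0.0075 m and angle between pin4's own z axis and vertical below 0.12 rad)) and ((horizontal distance between pin1 and socket1 below 0.004 m and z of pin1 in the frame of socket1 between -0.0125 and -0.0075 m and angle between pin1's own z axis and vertical below 0.12 rad) or (horizontal distance between pin2 and socket1 below 0.004 m and z of pin2 in the frame of socket1 between -0.0125 and -0.0075 m and angle between pin2's own z axis and vertical below 0.12 rad) or (horizontal distance between pin3 and socket1 below 0.004 m and z of pin3 in the frame of socket1 between -0.0125 and -0.0075 m and angle between pin3's own z axis and vertical below 0.12 rad) or (horizontal distance between pin4 and socket1 below 0.004 m and z of pin4 in the frame of socket1 between -0.0125 and -0.0075 m and angle between pin4's own z axis and vertical below 0.12 rad)) and ((horizontal distance between pin1 and socket2 below 0.004 m and z of pin1 in the frame of socket2 between -0.0125 and -0.0075 m and angle between pin1's own z axis and vertical below 0.12 rad) or (horizontal distance between pin2 and socket2 below 0.004 m and z of pin2 in the frame of socket2 between -0.0125 and -0.0075 m and angle between pin2's own z axis and vertical below 0.12 rad) or (horizontal distance between pin3 and socket2 below 0.004 m and z of pin3 in the frame of socket2 between -0.0125 and -0.0075 m and angle between pin3's own z axis and vertical below 0.12 rad) or (horizontal distance between pin4 and socket2 below 0.004 m and z of pin4 in the frame of socket2 between -0.0125 and -0.0075 m and angle between pin4's own z axis and vertical below 0.12 rad)) and ((horizontal distance between pin1 and socket3 below 0.004 m and z of pin1 in the frame of socket3 between -0.0125 and -0.0075 m and angle between pin1's own z axis and vertical below 0.12 rad) or (horizontal distance between pin2 and socket3 below 0.004 m and z of pin2 in the frame of socket3 between -0.0125 and -0.0075 m and angle between pin2's own z axis and vertical below 0.12 rad) or (horizontal distance between pin3 and socket3 below 0.004 m and z of pin3 in the frame of socket3 between -0.0125 and -0.0075 m and angle between pin3's own z axis and vertical below 0.12 rad) or (horizontal distance between pin4 and socket3 below 0.004 m and z of pin4 in the frame of socket3 between -0.0125 and -0.0075 m and angle between pin4's own z axis and vertical below 0.12 rad))), for 0.2 s.
2. the torque knob is past its detent, locked (beyond 1.33 rad) (value of joint torque_knob above 1.33 rad), for 0.2 s.
At the end, for the whole second after the job is handed in: Every socket holds a stop pin at rest: within 4 mm of the socket's centre, its underside 7.5 to 12.5 mm below the mouth, within 0.12 rad of upright; and the torque knob reads more than 1.33 rad (past its detent) (all of step 1 and value of joint torque_knob above 1.33 rad and linear speed of each of pin1, pin2, pin3, pin4 below 0.02 m/s); the robot touches nothing.
It fails at once if a pin that was already fitted is taken out or shifted by more than 10 mm (distance of any of pin1, pin2 from where it was at the start of the episode above 0.01 m).
It fails at once if a bystander is shifted by more than 30 mm (distance of any of wrench, screwdriver, oil_bottle, brass_bush, mug, end_fitting from where it was at the start of the episode above 0.03 m).
It also fails if it takes over 59 s, if anything falls off the work surface, if the arm or the gripper's body presses on something with over 40 N, if the wrist force passes 120 N, or if a joint passes its speed limit or range.

ROBOT

A 6-joint arm with a two-finger parallel gripper is mounted at the origin on the work surface. World frame = base frame: x ahead of the robot, y to its left, z up, the work surface at z = 0. Lengths are in m, angles in rad, forces in N, time in s.
With the tool pointing down it reaches from about 0.4 to 0.825 m from the base axis. Payload 7 kg.
Tool frame: the origin (TCP) lies on the centre line of the jaws, within the pads' length; the fingertips stand 22 mm ahead of it and the grasp point (between the pads) lies 3 mm ahead of it; z points along the fingers, y is the line along which they close (so a half turn about z gives the same grasp; the last joint's range is limited). The gripper opens to 88 mm and grips with 3 to 60 N. Pads are 19 mm wide; open, the fingers measure 130 mm over their backs; the gripper's body (78 mm by 193 mm) begins 47 mm behind the grasp point.
Start: joints at [-0.961, 0.359, 0.012, 0, -1.224, -0.288], TCP at [0.213, -0.64, 0.249] pointing down, gripper open.
Joint ranges: [-3.07, 3.07], [-1.43, 2.12], [-1.02, 1.25], [-3.03, 1.67], [-3.05, -0], [-3.03, 3.03]. Speed limits (rad/s): [2.39, 2.39, 3.01, 3.14, 3.14, 3.14].

INTERFACE

Orientations are given as [roll, pitch, yaw] about the fixed x, y, z axes, in that order (R = Rz(yaw) Ry(pitch) Rx(roll)).
In Python, from station import arm gives the robot as it stands.
- The arm moves only by the tool arm_command, never from a script. Its argument "series" is one flat list of numbers, 7 for each row, row after row: the turn, a rotation vector about the tool's x, y, z each as a share of 90 degrees, from -1 to 1, then the shift along the tool's x, y, z each as a share of 0.1 m, from -1 to 1, then the opening, from 0 (shut) to 1 (fully open). A call has 1 to 8 rows; each row is the pose to reach, as a shift and turn from the pose commanded when the call began, along the tool's axes at that moment; what a row does not reach only later rows make up. A row lasts 1/8 s, in which the tool goes at most 62.5 mm and 10.7 degrees, less where a joint would pass 70% of its speed; a pose out of reach is approached as far as the arm can. A call with a number of a shift or a turn outside -1 to 1 is refused whole. A call with a gripper value outside its range is refused whole. The fingers move at their own pace and stop on an object; "force" is the grip in N (left out, the last holds). Time passes only in rows, so rows that repeat a pose let the fingers close. It gives the time, the measured TCP pose, the force, the opening and the grip force at its end, in the units of the state.
- arm.get_state(): the state, without advancing time (a new reading comes with each control period).
- arm.grab_frame(name): name is "scene" or "top" or "wrist"; returns the picture (480x640x3 uint8, blue, green, red); there is no depth.
- arm.camera_model(name): a dict with "fovy" (degrees; the focal length in pixels is half the picture's height over the tangent of half this angle, whatever the lens; pixels are square), "cx", "cy" (the principal point, pixels), "D" ([k1, k2, p1, p2, k3] as OpenCV has them; the pictures are not rectified), "pose" (4x4, takes a point from camera to world coordinates). Camera axes: x right, y down, z forward; pixel columns grow to the right and rows downward; lengths in m; the calibration is good to about 2 mm. A picture is of the moment at which its call begins: read the wrist's pose just before it. camera_model takes no time and is no camera call; for the wrist camera it gives the pose at the moment of the call.
- arm.job_done(): hands the job in; it is judged then, once.
The state is a dict: "t": time; "q": joint angles; "qd": joint speeds; "joint_efforts": joint torques, N m; "eef_pos": TCP position; "ee_rot": TCP orientation; "force": force on the tool from outside, world axes, zero at the start; "moment": the same for the moment, N m; "width": finger opening in m; "gripper_force": force on a finger pad.
Only numpy, scipy, OpenCV 4.12 (cv2) and the standard library are available. Lean on these libraries where they do the work, as an engineer would, in place of code of your own. Each camera call takes 0.05 s, during which the arm holds its last target. There are 200 camera calls.

## Working session

There is one attempt and no reset: what is moved stays moved. The work goes in short steps, Python scripts to look and compute and a tool call to move; the robot and the scene stay as the last step left them, time stands still between calls to the robot, and variables do not carry over. Pictures are saved under pics/ and viewed, at most 10 in all, crops included, and the job is handed in when it is done.

Besides the shell and the picture viewer there is one more tool, called after "Request:" by a JSON object that holds its "fn" and its "kwargs". arm_command: Moves the arm, as the interface text tells. Its arguments: {"type":"object","properties":{"series":{"type":"array"},"force":{"type":"number"}},"required":["series"]}

```bash
ls; mkdir -p pics
cat > h.py <<'E'
import numpy as np,cv2
from station import arm
def snap(n,f=None):
    m=arm.camera_model(n); im=arm.grab_frame(n)
    if f: cv2.imwrite('pics/'+f,im)
    return m,im
def K(m):
    f=240/np.tan(np.radians(m['fovy'])/2); return np.array([[f,0,m['cx']],[0,f,m['cy']],[0,0,1.]])
def ray(m,px,z):
    u=cv2.undistortPoints(np.array(px,float).reshape(-1,1,2),K(m),np.array(m['D'],float))[:,0]
    P=np.array(m['pose']); d=np.c_[u,np.ones(len(u))]@P[:3,:3].T; o=P[:3,3]
    return o+d*((z-o[2])/d[:,2])[:,None]
def proj(m,X):
    P=np.linalg.inv(np.array(m['pose'])); r,_=cv2.Rodrigues(P[:3,:3])
    return cv2.projectPoints(np.array(X,float).reshape(-1,1,3),r,P[:3,3],K(m),np.array(m['D'],float))[0][:,0]
E
python3 - <<'E'
from h import *
for n in('top','scene'):
    m,_=snap(n,n+'0.png'); print(n,m['fovy'],np.round(m['pose'],3).tolist(),m['D'])
s=arm.get_state();print(s)
E
```

```text
pics
top 55.81230186259234 [[-0.011, -0.987, 0.158, 0.465], [-1.0, 0.012, 0.008, 0.008], [-0.01, -0.157, -0.987, 0.809], [0.0, 0.0, 0.0, 1.0]] [-0.11431879  0.          0.          0.          0.        ]
scene 49.266463689014316 [[-0.585, 0.477, -0.656, 1.259], [0.811, 0.323, -0.488, 0.475], [-0.021, -0.817, -0.576, 0.655], [0.0, 0.0, 0.0, 1.0]] [0.00355643 0.         0.         0.         0.        ]
{'t': 0.1, 'q': array([-9.60897478e-01,  3.59324289e-01,  1.11854418e-02, -3.25993157e-04,
       -1.22407802e+00, -2.88079448e-01]), 'qd': array([-7.16711256e-04, -1.22400631e-04,  2.51936290e-03,  9.37543034e-04,
       -6.29814901e-05,  1.33690382e-03]), 'joint_efforts': array([-1.39893877e-03, -5.84164524e+01,  2.93752724e+01,  7.01563731e+00,
        1.02125737e-02, -5.96063069e-05]), 'eef_pos': array([ 0.21335202, -0.63999064,  0.24772257]), 'ee_rot': array([ 3.14014357e+00, -1.09787392e-04, -2.81988417e+00]), 'force': array([ 0.01715242, -0.09826053, -0.05179773]), 'moment': array([-0.06775826,  0.03594174, -0.04312019]), 'gripper_force': 0.0, 'width': 0.08765770737397387}
```

View pics/top0.png

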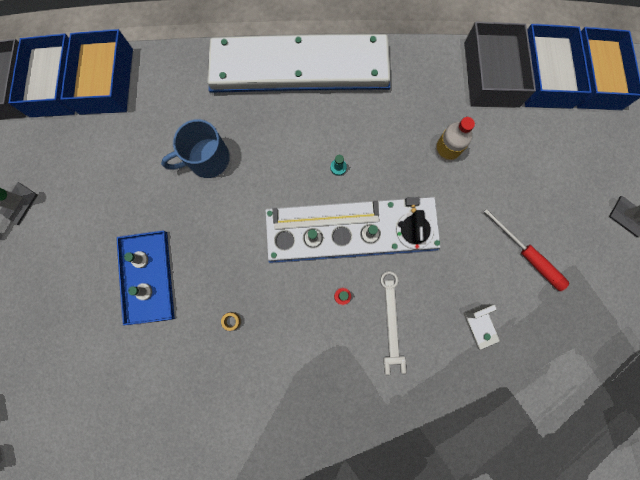

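View pics/scene0.png

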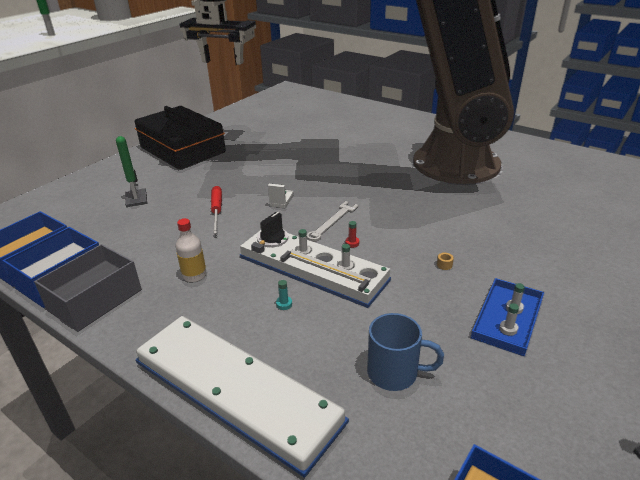

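Top view: the beam spans (267–439, 200–260). Sockets 0 (285,240) and 2 (342,236) are empty, pins stand at (314,237) and (371,233), and the knob is at (416,230). The spare pins are in the tray at (138,259) and (143,291). The scene view agrees: red and turquoise decoys stand in front of and behind the beam.

Run:
```python
from h import *
m=arm.camera_model('top'); im=cv2.imread('pics/top0.png'); hsv=cv2.cvtColor(im,cv2.COLOR_BGR2HSV)
g=cv2.inRange(hsv,(60,70,20),(90,255,160))
n,l,st,c=cv2.connectedComponentsWithStats(g)
for i in range(1,n):
    if st[i,4]>15: print('g',c[i].round(1),st[i,4],ray(m,[c[i]],.055).round(4)[0],ray(m,[c[i]],.075).round(4)[0])
gray=im.max(2); roi=np.zeros_like(gray); roi[195:265,260:445]=1
d=((gray<130)&(roi>0)).astype(np.uint8)
n,l,st,c=cv2.connectedComponentsWithStats(d)
for i in range(1,n):
    if st[i,4]>60: print('d',c[i].round(1),st[i],ray(m,[c[i]],.03).round(4)[0])
w=((im.min(2)>125)&(roi>0)).astype(np.uint8)
ct=max(cv2.findContours(w,cv2.RETR_EXTERNAL,cv2.CHAIN_APPROX_NONE)[0],key=cv2.contourArea)
b=cv2.boxPoints(cv2.minAreaRect(ct)); print(b,ray(m,b,.03).round(4))
b=cv2.inRange(hsv,(105,150,60),(125,255,255)); b[:, :110]=0;b[:,180:]=0;b[:220]=0
ct=max(cv2.findContours(b,cv2.RETR_EXTERNAL,cv2.CHAIN_APPROX_NONE)[0],key=cv2.contourArea)
bb=cv2.boxPoints(cv2.minAreaRect(ct)); print('tray',ray(m,bb,.018).round(4))
```

```text
g [297.9  39.5] 24 [0.9515 0.0505 0.055 ] [0.9386 0.0494 0.075 ]
g [372.5  38.7] 26 [ 0.9514 -0.0879  0.055 ] [ 0.9385 -0.0854  0.075 ]
g [223.7  41.8] 22 [0.9511 0.1893 0.055 ] [0.9383 0.1845 0.075 ]
g [297.8  73.2] 25 [0.8819 0.0506 0.055 ] [0.8708 0.0495 0.075 ]
g [374.2  72.3] 27 [ 0.882  -0.0883  0.055 ] [ 0.871  -0.0857  0.075 ]
g [222.3  75. ] 24 [0.8822 0.189  0.055 ] [0.8712 0.1842 0.075 ]
g [338.7 164.9] 220 [ 0.7063 -0.0203  0.055 ] [ 0.6999 -0.0195  0.075 ]
g [  2.5 194.1] 69 [0.6671 0.5983 0.055 ] [0.6617 0.5826 0.075 ]
g [390.1 204.3] 18 [ 0.6355 -0.1068  0.055 ] [ 0.6309 -0.1037  0.075 ]
g [269.4 212.9] 17 [0.623  0.0993 0.055 ] [0.6188 0.0968 0.075 ]
g [372.5 229.4] 66 [ 0.5924 -0.0753  0.055 ] [ 0.589  -0.0731  0.075 ]
g [312.1 233.8] 67 [0.586  0.0268 0.055 ] [0.5828 0.0263 0.075 ]
g [437.  242.3] 18 [ 0.5689 -0.1841  0.055 ] [ 0.5661 -0.179   0.075 ]
g [394.  245.7] 18 [ 0.5642 -0.1108  0.055 ] [ 0.5615 -0.1076  0.075 ]
g [129.  256.8] 66 [0.5499 0.3417 0.055 ] [0.5476 0.3328 0.075 ]
g [273.4 254.5] 17 [0.5516 0.0921 0.055 ] [0.5493 0.0899 0.075 ]
g [133.  290.5] 6
[... 389 characters left out ...]
9 214.4] [267 207  12  17 103] [0.6254 0.0944 0.03  ]
d [414.9 227.5] [398 210  33  35 746] [ 0.5991 -0.1526  0.03  ]
d [371.1 232.5] [361 225  20  18 179] [ 0.5911 -0.0755  0.03  ]
d [341.1 235.8] [332 227  19  19 281] [ 0.586  -0.0231  0.03  ]
d [313.  236.8] [303 228  21  20 184] [0.5847 0.0259 0.03  ]
d [284.  239.8] [275 231  19  19 287] [0.58   0.0765 0.03  ]
d [370.5 256.9] [ 265  246  180   19 1064] [ 0.5484 -0.0732  0.03  ]
[[260. 195.]
 [444. 195.]
 [444. 264.]
 [260. 264.]] [[ 0.6609  0.1193  0.03  ]
 [ 0.6571 -0.2077  0.03  ]
 [ 0.5342 -0.2009  0.03  ]
 [ 0.5382  0.118   0.03  ]]
tray [[0.5947 0.3864 0.018 ]
 [0.6011 0.2945 0.018 ]
 [0.4413 0.2749 0.018 ]
 [0.4334 0.364  0.018 ]]
```

Request:
{"fn": "arm_command", "kwargs": {"series": [0,0,-0.12,-0.2,0.2,0,1,0,0,-0.24,-0.4,0.4,0,1,0,0,-0.36,-0.6,0.6,0,1,0,0,-0.48,-0.8,0.8,0,1,0,0,-0.6,-1,1,0,1,0,0,-0.72,-1,1,0,1,0,0,-0.834,-1,1,0,1,0,0,-0.834,-1,1,0,1]}}

```text
t: 1.1
eef_pos: [0.2767, -0.5136, 0.2483]
ee_rot: [3.141, 0.001, -1.511]
force: [-0.2, 0.2, 0.3]
width: 0.0878
gripper_force: 0.0
```

Request:
{"fn": "arm_command", "kwargs": {"series": [0,0,0,-0.5,-0.28,0,1,0,0,0,-1,-0.55,0,1,0,0,0,-1,-0.55,0,1]}}

```text
t: 1.48
eef_pos: [0.3266, -0.4082, 0.2488]
ee_rot: [-3.141, 0.0, -1.511]
force: [0.5, -0.3, 0.6]
width: 0.0876
gripper_force: 0.0
```

Request:
{"fn": "arm_command", "kwargs": {"series": [0,0,0,-0.5,-0.28,0,1,0,0,0,-1,-0.55,0,1,0,0,0,-1,-0.55,0,1]}}

```text
t: 1.85
eef_pos: [0.3755, -0.3055, 0.2488]
ee_rot: [-3.141, 0.0, -1.51]
force: [1.1, -0.8, -0.2]
width: 0.0874
gripper_force: 0.0
```

Request:
{"fn": "arm_command", "kwargs": {"series": [0,0,0,-0.5,-0.28,0,1,0,0,0,-1,-0.55,0,1,0,0,0,-1,-0.55,0,1]}}

```text
t: 2.22
eef_pos: [0.4244, -0.2027, 0.2486]
ee_rot: [-3.141, -0.0, -1.509]
force: [-0.1, -1.0, 1.0]
width: 0.0873
gripper_force: 0.0
```

Request:
{"fn": "arm_command", "kwargs": {"series": [0,0,0,-0.5,-0.28,0,1,0,0,0,-1,-0.55,0,1,0,0,0,-1,-0.55,0,1]}}

```text
t: 2.6
eef_pos: [0.4732, -0.1, 0.2483]
ee_rot: [3.141, -0.0, -1.51]
force: [-0.7, -0.0, -0.5]
width: 0.0878
gripper_force: 0.0
```

Request:
{"fn": "arm_command", "kwargs": {"series": [0,0,0,-0.5,-0.28,0,1,0,0,0,-1,-0.55,0,1,0,0,0,-1,-0.55,0,1,0,0,0,-1,-0.55,0,1]}}

```text
t: 3.1
eef_pos: [0.5204, 0.0006, 0.2481]
ee_rot: [3.14, -0.0, -1.512]
force: [-0.2, 0.3, 0.5]
width: 0.0874
gripper_force: 0.0
```

Run:
```python
from h import *
s=arm.get_state();print(s['t'],s['eef_pos'],s['ee_rot'],s['q'])
m,im=snap('wrist','w0.png');print(m['fovy'],m['D'],np.round(m['pose'],3).tolist())
```

```text
3.1 [0.52041184 0.0006123  0.24807744] [ 3.14027952e+00 -4.46272150e-04 -1.51184392e+00] [ 3.78637699e-01  1.04502607e-01 -3.24882186e-01  1.20741317e-05
 -1.14279839e+00 -3.19690609e-01]
64.48509837121904 [-0.04177697  0.          0.          0.          0.        ] [[-0.998, -0.056, -0.018, 0.525], [-0.059, 0.965, 0.257, -0.07], [0.003, 0.258, -0.966, 0.383], [0.0, 0.0, 0.0, 1.0]]
```

View pics/w0.png

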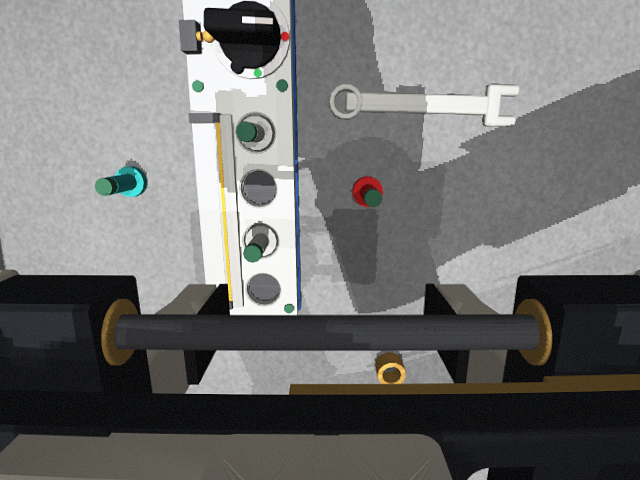

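The wrist view shows empty sockets at (260,188) and (264,289), fitted pins at (256,132) and (261,241), and the knob at (245,30) with its white pointer towards the red dot.

```bash
cat >> h.py <<'E'
def holes(m,im,pts,r,thr):
    d=(im.max(2)<thr).astype(np.uint8); out=[]
    n,l,st,c=cv2.connectedComponentsWithStats(d)
    for p in pts:
        i=l[p[1],p[0]]; ct=cv2.findContours((l==i).astype(np.uint8),0,cv2.CHAIN_APPROX_NONE)[0][0]
        (e,ax,an)=cv2.fitEllipse(ct); X=ray(m,[e],.03)[0]; out.append(X)
        print(st[i],np.round(e,1),np.round(ax,1),c[i].round(1),X.round(4),'blob',ray(m,[c[i]],.03)[0].round(4))
    return out
E
python3 - <<'E'
from h import *
from scipy.spatial.transform import Rotation as R
im=cv2.imread('pics/w0.png'); m=arm.camera_model('wrist')
print(im[188,235:290].max(1),im[289,240:290].max(1))
holes(m,im,[(260,188),(264,289)],0,150)
s=arm.get_state()
T=np.eye(4);T[:3,:3]=R.from_euler('xyz',s['ee_rot']).as_matrix();T[:3,3]=s['eef_pos']
print(np.round(np.linalg.inv(T)@m['pose'],4).tolist())
# red,green dots and pin tops
hsv=cv2.cvtColor(im,cv2.COLOR_BGR2HSV)
g=cv2.inRange(hsv,(60,70,20),(90,255,160)); n,l,st,c=cv2.connectedComponentsWithStats(g)
for i in range(1,n):
    if st[i,4]>40: print(c[i].round(1),st[i,4],ray(m,[c[i]],.075)[0].round(4),ray(m,[c[i]],.03)[0].round(4))
E
```

```text
[110  93 202 255 188 190  70 134  58 145 139 127 123 127 122 124 119 125
 127 123 129 126 120 127 124 127 122 122 128 125 127 127 122 124 124 126
 123 122 127 124 121 143 229 245 251 249 250 250 249 249 249 249 249 250
 249] [234 215  47 147 252 218 194  64  74  82 113 113 114 110 110 114 113 108
 112 109 114 114 108 111 112 110 105 111 108 111 115 114 108 114 115 112
 114 111 113 108 130 236 251 248 248 248 248 248 248 248]
[ 240  169   37   38 1065] [258.1 187.3] [34.9 37.2] [258.1 187.4] [ 0.5849 -0.0273  0.03  ] blob [ 0.5848 -0.0273  0.03  ]
[247 274  34  31 811] [263.1 288.7] [29.8 32.8] [263.2 288.7] [0.5786 0.0726 0.03  ] blob [0.5786 0.0726 0.03  ]
[[-0.0004, -0.9662, -0.2579, 0.0704], [1.0, -0.0007, 0.0011, -0.0004], [-0.0013, -0.2579, 0.9662, -0.1352], [0.0, 0.0, 0.0, 1.0]]
[281.8  84.8] 102 [ 0.5605 -0.1116  0.075 ] [ 0.5657 -0.1177  0.03  ]
[197.6  86.2] 65 [ 0.6248 -0.1073  0.075 ] [ 0.6393 -0.1128  0.03  ]
[246.1 131.4] 327 [ 0.5873 -0.0758  0.075 ] [ 0.5964 -0.0767  0.03  ]
[119.3 182. ] 804 [ 0.6906 -0.031   0.075 ] [ 0.7147 -0.0254  0.03  ]
[372.6 197.5] 244 [ 0.4842 -0.0299  0.075 ] [ 0.4782 -0.024   0.03  ]
[252.6 252.3] 276 [0.5812 0.0221 0.075 ] [0.5894 0.0355 0.03  ]
[288.4 308. ] 67 [0.5493 0.0713 0.075 ] [0.5528 0.0919 0.03  ]
```

Request:
{"fn": "arm_command", "kwargs": {"series": [0,0,0,-0.45,-0.32,0,1,0,0,0,-0.91,-0.64,0,1,0,0,0,-0.91,-0.64,0,1,0,0,0,-0.91,-0.64,0,1]}}

```text
t: 3.65
eef_pos: [0.5787, 0.0954, 0.2483]
ee_rot: [3.141, -0.0, -1.511]
force: [0.5, 0.8, -0.0]
width: 0.0876
gripper_force: 0.0
```

Run:
```python
from h import *
m,im=snap('wrist','w1.png'); s=arm.get_state(); print(s['t'],s['eef_pos'],s['ee_rot'])
p=proj(m,[[.5793,.0745,.03],[.5854,-.025,.03]]).round().astype(int);print(p)
holes(m,im,p,0,160)
```

```text
3.7 [0.57856894 0.09517379 0.24858018] [ 3.14121072e+00 -1.91147561e-04 -1.51144668e+00]
[[327 199]
 [326  85]]
[     0      0    640    480 170230] [305.1 259.6] [532.9 682.1] [346.8 314.6] [0.5967 0.135  0.03  ] blob [0.552  0.1907 0.03  ]
[ 307   62   40   43 1326] [326.8  83.2] [38.7 41.8] [326.8  83.2] [ 0.5851 -0.0262  0.03  ] blob [ 0.5851 -0.0262  0.03  ]
```

Request:
{"fn": "arm_command", "kwargs": {"series": [0,0,0,-0.5,0.07,0,1,0,0,0,-1,0.14,0,1,0,0,0,-1,0.14,0,1]}}

```text
t: 4.08
eef_pos: [0.5583, 0.1968, 0.249]
ee_rot: [-3.141, 0.001, -1.508]
force: [0.9, -1.0, -0.3]
width: 0.0876
gripper_force: 0.0
```

Request:
{"fn": "arm_command", "kwargs": {"series": [0,0,0,-0.5,0.07,0,1,0,0,0,-1,0.14,0,1,0,0,0,-1,0.14,0,1]}}

```text
t: 4.45
eef_pos: [0.5385, 0.2956, 0.2487]
ee_rot: [-3.141, 0.0, -1.508]
force: [-0.8, -1.5, -0.3]
width: 0.0876
gripper_force: 0.0
```

Request:
{"fn": "arm_command", "kwargs": {"series": [0,0,0,-0.5,0.07,0,0.5,0,0,0,-1,0.14,0,0.5,0,0,0,-1,0.14,0,0.5,0,0,0,-1,0.14,0,0.5]}}

```text
t: 4.95
eef_pos: [0.5191, 0.392, 0.2486]
ee_rot: [3.141, -0.0, -1.511]
force: [0.1, -0.4, 0.2]
width: 0.0528
gripper_force: 0.0
```

```bash
cat >> h.py <<'E'
def greens(m,im,z,amin=80):
    hsv=cv2.cvtColor(im,cv2.COLOR_BGR2HSV); g=cv2.inRange(hsv,(60,70,20),(90,255,160)); n,l,st,c=cv2.connectedComponentsWithStats(g)
    for i in range(1,n):
        if st[i,4]>amin: print('green',c[i].round(1),st[i],ray(m,[c[i]],z)[0].round(4))
E
python3 - <<'E'
from h import *
m,im=snap('wrist','w2.png'); s=arm.get_state(); print(s['t'],s['eef_pos'],s['ee_rot'],s['width'])
greens(m,im,.058)
E
```

```text
5.0 [0.51924187 0.39181546 0.24879481] [ 3.14152323e+00 -1.77709827e-04 -1.51119912e+00] 0.0494219277379124
green [363.5 156.2] [355 147  18  19 260] [0.4916 0.3299 0.058 ]
green [294.9 163.8] [286 155  19  18 255] [0.5486 0.3396 0.058 ]
```

View pics/w2.png

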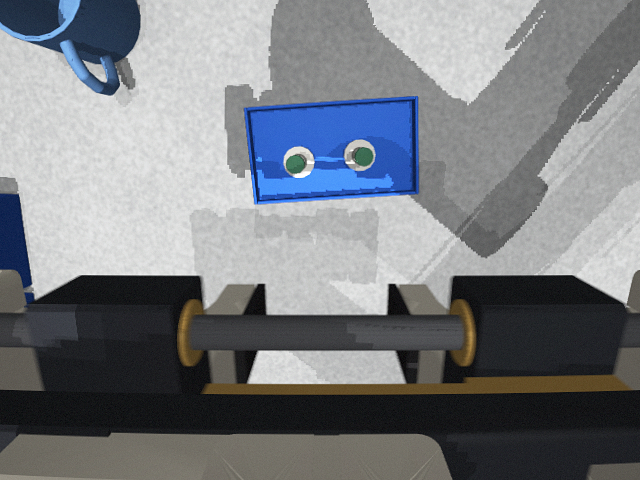

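The wrist view over the tray shows two spare pins, green tops at (295,164) and (363,156). Both agree with the top camera to within 1 mm. I'll grasp the far one first.

Request:
{"fn": "arm_command", "kwargs": {"series": [0,0,0,0.27,-0.13,0.2,0.5,0,0,0,0.54,-0.26,0.6,0.5,0,0,0,0.54,-0.26,1,0.5,0,0,0,0.54,-0.26,1,0.5]}}

```text
t: 5.5
eef_pos: [0.5471, 0.338, 0.146]
ee_rot: [3.137, -0.004, -1.512]
force: [1.0, 0.4, 0.7]
width: 0.0436
gripper_force: 0.0
```

Request:
{"fn": "arm_command", "kwargs": {"series": [0,0,0,0,0,0.4,0.5,0,0,0,0,0,0.7,0.5,0,0,0,0,0,0.95,0.5,0,0,0,0,0,1,0.5,0,0,0,0,0,1,0.5]}}

```text
t: 6.12
eef_pos: [0.5489, 0.3418, 0.0502]
ee_rot: [-3.14, 0.001, -1.509]
force: [-0.4, -0.1, 0.2]
width: 0.044
gripper_force: 0.0
```

Run:
```python
from h import *
from scipy.spatial.transform import Rotation as R
im=cv2.imread('pics/w1.png')
H=np.array([[-0.0004,-0.9662,-0.2579,0.0704],[1,-0.0007,0.0011,-0.0004],[-0.0013,-0.2579,0.9662,-0.1352],[0,0,0,1.]])
T=np.eye(4);T[:3,:3]=R.from_euler('xyz',[3.14121,-0.0002,-1.51145]).as_matrix();T[:3,3]=[.57857,.09517,.24858]
m=dict(arm.camera_model('wrist'));m['pose']=T@H
print(im[199,295:360].max(1))
holes(m,im,[(327,199),(327,85)],0,125); greens(m,im,.075)
```

```text
[246 243 245 245 243 242 242 244 245 244 222 179 255 230 185 105 124 123
 129 127 128 125 126 126 125 129 127 127 125 128 130 127 129 132 126 127
 127 120 107  66  66  74  70  69  69  70  71  60  57  87 122 160 183 187
 188 188 187 188 185 186 187 184 186 184 186]Traceback (most recent call last):
  File "<stdin>", line 8, in <module>
  File "h.py", line 21, in holes
    (e,ax,an)=cv2.fitEllipse(ct); X=ray(m,[e],.03)[0]; out.append(X)
              ~~~~~~~~~~~~~~^^^^
cv2.error: OpenCV(4.12.0) /io/opencv/modules/imgproc/src/shapedescr.cpp:361: error: (-201:Incorrect size of input array) There should be at least 5 points to fit the ellipse in function 'fitEllipseNoDirect'
```

Request:
{"fn": "arm_command", "kwargs": {"series": [0,0,0,0.02,0,0.02,0.5,0,0,0,0.02,0,0.02,0.5]}}

```text
t: 6.38
eef_pos: [0.5485, 0.3395, 0.0475]
ee_rot: [-3.141, 0.001, -1.51]
force: [0.3, -1.1, -0.4]
width: 0.0438
gripper_force: 0.0
```

Run:
```python
from h import *
from scipy.spatial.transform import Rotation as R
im=cv2.imread('pics/w1.png')
H=np.array([[-0.0004,-0.9662,-0.2579,0.0704],[1,-0.0007,0.0011,-0.0004],[-0.0013,-0.2579,0.9662,-0.1352],[0,0,0,1.]])
T=np.eye(4);T[:3,:3]=R.from_euler('xyz',[3.14121,-0.0002,-1.51145]).as_matrix();T[:3,3]=[.57857,.09517,.24858]
m=dict(arm.camera_model('wrist'));m['pose']=T@H
gm=cv2.morphologyEx((im.max(2)<150).astype(np.uint8),cv2.MORPH_OPEN,np.ones((7,7),np.uint8))
for p in proj(m,[[.5793,.0745,.03],[.5854,-.025,.03]]).round().astype(int):
    r=gm.copy(); k=np.zeros_like(r); cv2.circle(k,tuple(map(int,p)),26,1,-1)
    c=max(cv2.findContours(r*k,0,cv2.CHAIN_APPROX_NONE)[0],key=cv2.contourArea)
    e=cv2.fitEllipse(c); print(np.round(e[0],1),np.round(e[1],1),ray(m,[e[0]],.03).round(4))
greens(m,im,.075)
print(arm.get_state()['eef_pos'],arm.get_state()['t'])
cv2.imwrite('pics/w1c.png',cv2.resize(im[40:270,270:390],None,fx=2.6,fy=2.6,interpolation=cv2.INTER_CUBIC))
```

```text
[328.  197.2] [34.7 36. ] [[0.5782 0.0729 0.03  ]]
[326.7  83.3] [37.7 40.7] [[ 0.5852 -0.0264  0.03  ]]
green [326.7   7.3] [317   0  21  18 308] [ 0.5881 -0.0723  0.075 ]
green [175.1  76.3] [156  64  37  28 692] [ 0.7005 -0.0188  0.075 ]
green [453.4  87.5] [443  78  21  20 239] [ 0.4881 -0.0232  0.075 ]
green [326.9 142.6] [318 133  19  20 291] [0.5822 0.0239 0.075 ]
[0.5484737  0.33946534 0.04754674] 6.375
```

View pics/w1c.png

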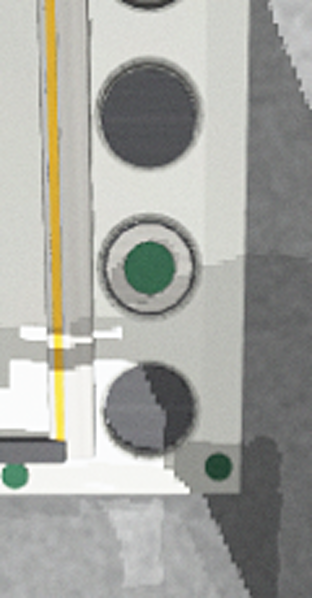

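The enlarged crop shows clean rims: socket 0 at full-picture (327.7,197), socket 2 at (327.7,83), fitted pin 1 between them. Next I grip, release and look again, to calibrate the wrist camera across the jaw axis.

Request:
{"fn": "arm_command", "kwargs": {"series": [0,0,0,0,0,0,0,0,0,0,0,0,0,0,0,0,0,0,0,0,0,0,0,0,0,0,0,0,0,0,0,0,0,0,0], "force": 15}}

```text
t: 7.0
eef_pos: [0.5482, 0.3393, 0.0465]
ee_rot: [3.142, -0.0, -1.51]
force: [-0.8, 0.0, -0.3]
width: 0.0154
gripper_force: 15.0
```

Request:
{"fn": "arm_command", "kwargs": {"series": [0,0,0,0,0,0,0.5,0,0,0,0,0,0,0.5,0,0,0,0,0,-0.2,0.5,0,0,0,0,0,-0.6,0.5,0,0,0,0,0,-1,0.5]}}

```text
t: 7.62
eef_pos: [0.548, 0.3391, 0.1474]
ee_rot: [3.141, -0.001, -1.51]
force: [-0.3, 0.1, 0.7]
width: 0.0439
gripper_force: 0.0
```

Request:
{"fn": "arm_command", "kwargs": {"series": [0,0,0,-0.3,0,-0.5,0.5,0,0,0,-0.54,0,-1,0.5,0,0,0,-0.54,0,-1,0.5,0,0,0,-0.54,0,-1,0.5]}}

```text
t: 8.12
eef_pos: [0.5444, 0.3931, 0.2461]
ee_rot: [3.141, 0.0, -1.51]
force: [0.8, -0.2, -0.4]
width: 0.0437
gripper_force: 0.0
```

Run:
```python
from h import *
m,im=snap('wrist','w3.png'); s=arm.get_state(); print(s['t'],s['eef_pos'],s['ee_rot'],s['width'])
greens(m,im,.058)
m,im=snap('top','t1.png'); greens(m,im,.058,60)
```

```text
8.175 [0.54426269 0.39260391 0.24539326] [ 3.14002791e+00 -1.04620895e-03 -1.50990107e+00] 0.043969994611056454
green [393.8 156.8] [384 148  20  19 276] [0.4919 0.3298 0.058 ]
green [325.5 164.3] [317 155  18  19 251] [0.5481 0.3395 0.058 ]
green [338.9 164.3] [331 155  16  20 195] [ 0.7065 -0.0204  0.058 ]
green [372.4 229.4] [368 225  10  10  66] [ 0.5918 -0.0748  0.058 ]
green [312.1 233.9] [308 230   9   9  66] [0.5854 0.0267 0.058 ]
green [128.8 257.4] [125 254   9   8  61] [0.5485 0.3406 0.058 ]
```

Request:
{"fn": "arm_command", "kwargs": {"series": [0,0,0,0.3,0,0.4,0.5,0,0,0,0.54,0,0.8,0.5,0,0,0,0.54,0,1,0.5]}}

```text
t: 8.6
eef_pos: [0.5469, 0.3359, 0.1431]
ee_rot: [3.137, -0.003, -1.512]
force: [1.1, 0.8, 0.6]
width: 0.0436
gripper_force: 0.0
```

Request:
{"fn": "arm_command", "kwargs": {"series": [0,0,0,0,0,0.4,0.5,0,0,0,0,0,0.8,0.5,0,0,0,0,0,1,0.5,0,0,0,0,0,1,0.5,0,0,0,0,0,1,0.5]}}

```text
t: 9.22
eef_pos: [0.5485, 0.3393, 0.047]
ee_rot: [-3.141, -0.0, -1.51]
force: [0.3, 0.6, 0.4]
width: 0.0438
gripper_force: 0.0
```

Request:
{"fn": "arm_command", "kwargs": {"series": [0,0,0,0,0,0,0,0,0,0,0,0,0,0,0,0,0,0,0,0,0,0,0,0,0,0,0,0,0,0,0,0,0,0,0], "force": 25}}

```text
t: 9.85
eef_pos: [0.5482, 0.3394, 0.047]
ee_rot: [-3.141, 0.0, -1.51]
force: [-1.7, -1.0, 4.3]
width: 0.0155
gripper_force: 25.0
```

Request:
{"fn": "arm_command", "kwargs": {"series": [0,0,0,0,0,-0.3,0,0,0,0,0,0,-0.7,0,0,0,0,0,0,-1,0,0,0,0,0,0,-1,0]}}

```text
t: 10.35
eef_pos: [0.5492, 0.3403, 0.1492]
ee_rot: [-3.138, 0.003, -1.51]
force: [-0.7, -0.2, -1.2]
width: 0.015
gripper_force: 25.0
```

Request:
{"fn": "arm_command", "kwargs": {"series": [0,0,0,0.4,-0.02,0,0,0,0,0,0.9,-0.05,0,0,0,0,0,0.9,-0.05,0,0]}}

```text
t: 10.72
eef_pos: [0.5578, 0.2465, 0.1452]
ee_rot: [3.139, -0.001, -1.513]
force: [0.4, 0.4, -1.5]
width: 0.0155
gripper_force: 25.0
```

Request:
{"fn": "arm_command", "kwargs": {"series": [0,0,0,0.45,-0.02,0,0,0,0,0,0.9,-0.05,0,0,0,0,0,0.9,-0.05,0,0]}}

```text
t: 11.1
eef_pos: [0.5686, 0.158, 0.1455]
ee_rot: [3.14, -0.001, -1.513]
force: [0.0, 0.5, -1.4]
width: 0.0152
gripper_force: 25.0
```

Request:
{"fn": "arm_command", "kwargs": {"series": [0,0,0,0.45,-0.02,0,0,0,0,0,0.88,-0.04,0,0,0,0,0,0.88,-0.04,0,0,0,0,0,0.88,-0.04,0,0,0,0,0,0.88,-0.04,0,0]}}

```text
t: 11.72
eef_pos: [0.5785, 0.0738, 0.1463]
ee_rot: [3.141, 0.0, -1.509]
force: [-0.2, 0.4, -0.8]
width: 0.0154
gripper_force: 25.0
```

Request:
{"fn": "arm_command", "kwargs": {"series": [0,0,0,0.01,0,0.3,0,0,0,0,0.01,0,0.6,0,0,0,0,0.01,0,0.68,0,0,0,0,0.01,0,0.68,0,0,0,0,0.01,0,0.68,0]}}

```text
t: 12.35
eef_pos: [0.5794, 0.0722, 0.0797]
ee_rot: [-3.14, 0.0, -1.509]
force: [0.5, -0.0, -0.8]
width: 0.0154
gripper_force: 25.0
```

Run:
```python
from h import *
m,im=snap('wrist','w4.png'); s=arm.get_state(); print(s['t'],s['eef_pos'],s['ee_rot'],s['width'],s['force'])
m,im=snap('scene','s1.png')
p=proj(m,[[.578,.073,.04]])[0].astype(int);print(p)
cv2.imwrite('pics/s1c.png',cv2.resize(im[p[1]-70:p[1]+50,p[0]-90:p[0]+70],None,fx=4,fy=4,interpolation=cv2.INTER_CUBIC))
```

```text
12.4 [0.57934779 0.0721451  0.0798074 ] [-3.13959733e+00  6.08824619e-04 -1.50931810e+00] 0.015044210890172893 [-0.59907888  0.00571022 -1.09780354]
[367 267]
```

View pics/s1c.png

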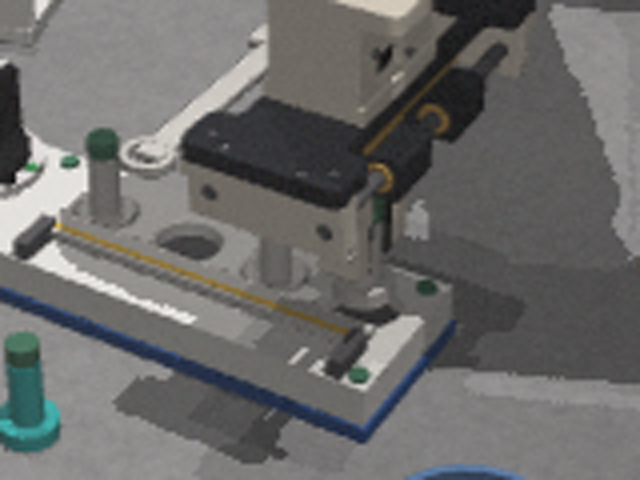

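The crop shows the held pin just above socket 0's mouth, roughly centred. Correcting 1 mm and lowering.

Request:
{"fn": "arm_command", "kwargs": {"series": [0,0,0,-0.006,0.01,0,0,0,0,0,-0.006,0.01,0.04,0,0,0,0,-0.006,0.01,0.08,0,0,0,0,-0.006,0.01,0.11,0,0,0,0,-0.006,0.01,0.13,0,0,0,0,-0.006,0.01,0.145,0,0,0,0,-0.006,0.01,0.145,0]}}

```text
t: 13.32
eef_pos: [0.5776, 0.0723, 0.064]
ee_rot: [-3.141, 0.0, -1.51]
force: [0.8, 0.5, -1.1]
width: 0.0152
gripper_force: 25.0
```

Request:
{"fn": "arm_command", "kwargs": {"series": [0,0,0,0,0,0,0.4,0,0,0,0,0,0,0.4,0,0,0,0,0,0,0.4,0,0,0,0,0,-0.2,0.4,0,0,0,0,0,-0.6,0.4,0,0,0,0,0,-1,0.4,0,0,0,0,0,-1,0.4]}}

```text
t: 14.2
eef_pos: [0.5794, 0.0728, 0.1677]
ee_rot: [-3.135, 0.002, -1.509]
force: [0.8, -0.5, 0.1]
width: 0.0351
gripper_force: 0.0
```

Run:
```python
from h import *
m,im=snap('scene','s2.png')
p=proj(m,[[.578,.073,.04]])[0].astype(int)
greens(m,im,.075,20); print(proj(m,[[.578,.0735,.07],[.578,.0735,.08]]))
cv2.imwrite('pics/s2c.png',cv2.resize(im[p[1]-70:p[1]+50,p[0]-90:p[0]+70],None,fx=4,fy=4,interpolation=cv2.INTER_CUBIC))
```

```text
green [42.7  6.3] [ 37   0  12  14 122] [-0.3925 -2.6797  0.075 ]
green [125.2 158.6] [116 136  20  46 425] [ 0.5792 -0.6483  0.075 ]
green [351.6 223.7] [349 221   5   7  24] [ 0.5119 -0.0073  0.075 ]
green [302.5 232. ] [300 229   6   8  28] [ 0.5912 -0.0715  0.075 ]
green [345.7 247.6] [343 244   7   8  35] [0.5874 0.0289 0.075 ]
green [369.1 255.4] [365 252   8   8  32] [0.5837 0.0786 0.075 ]
green [283.2 296.8] [276 280  16  30 258] [0.7642 0.0206 0.075 ]
green [519.3 287.6] [515 284   9   9  60] [0.5191 0.3364 0.075 ]
green [186.5 323.6] [184 322   6   5  23] [ 0.9011 -0.0655  0.075 ]
green [153.  349.3] [150 347   7   6  29] [ 0.9679 -0.0655  0.075 ]
green [248.9 359.9] [246 358   7   5  30] [0.9011 0.0681 0.075 ]
green [215.9 390.4] [213 388   7   6  34] [0.9684 0.0681 0.075 ]
green [323.  403.3] [319 400   8   8  43] [0.9015 0.2021 0.075 ]
green [291.7 439.9] [288 436   8   9  55] [0.9688 0.2023 0.075 ]
[[368.32832141 255.15385576]
 [368.4831206  250.83359783]]
```

View pics/s2c.png

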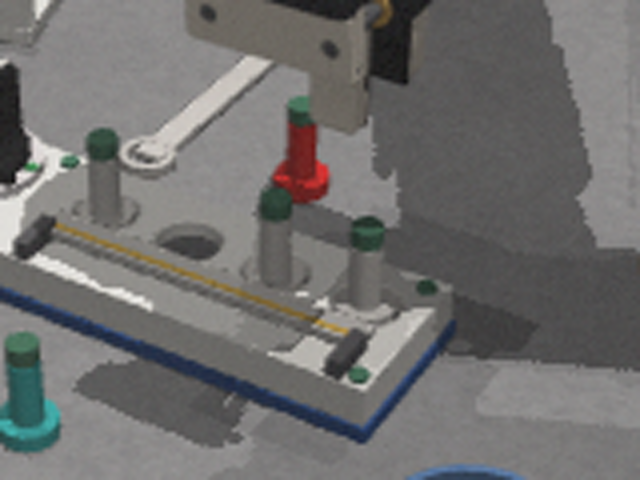

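Request:
{"fn": "arm_command", "kwargs": {"series": [0,0,0,-0.4,0.11,0,0.5,0,0,0,-0.87,0.23,0,0.5,0,0,0,-0.87,0.23,0,0.5]}}

```text
t: 14.62
eef_pos: [0.548, 0.1597, 0.1629]
ee_rot: [3.14, -0.0, -1.507]
force: [0.5, -0.2, 0.9]
width: 0.0435
gripper_force: 0.0
```

Request:
{"fn": "arm_command", "kwargs": {"series": [0,0,0,-0.43,0.11,0,0.5,0,0,0,-0.87,0.23,0,0.5,0,0,0,-0.87,0.23,0,0.5]}}

```text
t: 15.0
eef_pos: [0.5201, 0.2445, 0.163]
ee_rot: [3.14, -0.001, -1.507]
force: [0.3, -0.0, -0.2]
width: 0.0437
gripper_force: 0.0
```

Request:
{"fn": "arm_command", "kwargs": {"series": [0,0,0,-0.43,0.11,0,0.5,0,0,0,-0.88,0.24,0,0.5,0,0,0,-0.88,0.24,0.2,0.5,0,0,0,-0.88,0.24,0.6,0.5,0,0,0,-0.88,0.24,0.9,0.5,0,0,0,-0.88,0.24,0.9,0.5,0,0,0,-0.88,0.24,0.9,0.5]}}

```text
t: 15.88
eef_pos: [0.4924, 0.3292, 0.0747]
ee_rot: [-3.141, -0.0, -1.51]
force: [0.1, -0.6, 0.1]
width: 0.0439
gripper_force: 0.0
```

Request:
{"fn": "arm_command", "kwargs": {"series": [0,0,0,-0.006,0.004,0.15,0.5,0,0,0,-0.006,0.004,0.277,0.5,0,0,0,-0.006,0.004,0.277,0.5,0,0,0,-0.006,0.004,0.277,0.5]}}

```text
t: 16.38
eef_pos: [0.4913, 0.3301, 0.0464]
ee_rot: [-3.142, -0.0, -1.51]
force: [0.5, -0.2, -0.7]
width: 0.0438
gripper_force: 0.0
```

Request:
{"fn": "arm_command", "kwargs": {"series": [0,0,0,0,0,0,0,0,0,0,0,0,0,0,0,0,0,0,0,0,0,0,0,0,0,0,0,0,0,0,0,0,0,0,0], "force": 25}}

```text
t: 17.0
eef_pos: [0.4913, 0.3301, 0.0465]
ee_rot: [-3.141, 0.0, -1.51]
force: [-1.4, -1.3, 2.3]
width: 0.0152
gripper_force: 25.0
```

Request:
{"fn": "arm_command", "kwargs": {"series": [0,0,0,0,0,-0.3,0,0,0,0,0,0,-0.7,0,0,0,0,0,0,-1,0,0,0,0,0,0,-1,0]}}

```text
t: 17.5
eef_pos: [0.4922, 0.3311, 0.1489]
ee_rot: [-3.138, 0.003, -1.509]
force: [-0.2, -0.1, -1.2]
width: 0.0153
gripper_force: 25.0
```

Request:
{"fn": "arm_command", "kwargs": {"series": [0,0,0,0.4,-0.08,0,0,0,0,0,0.9,-0.18,0,0,0,0,0,0.9,-0.18,0,0]}}

```text
t: 17.88
eef_pos: [0.5142, 0.2381, 0.1451]
ee_rot: [3.139, -0.001, -1.513]
force: [-0.3, 0.6, -1.9]
width: 0.0155
gripper_force: 25.0
```

Request:
{"fn": "arm_command", "kwargs": {"series": [0,0,0,0.45,-0.09,0,0,0,0,0,0.9,-0.18,0,0,0,0,0,0.9,-0.18,0,0]}}

```text
t: 18.25
eef_pos: [0.5379, 0.1503, 0.1453]
ee_rot: [3.14, -0.001, -1.513]
force: [0.3, 0.6, -1.3]
width: 0.0154
gripper_force: 25.0
```

Request:
{"fn": "arm_command", "kwargs": {"series": [0,0,0,0.45,-0.09,0,0,0,0,0,0.9,-0.18,0,0,0,0,0,0.9,-0.18,0,0]}}

```text
t: 18.62
eef_pos: [0.5616, 0.0623, 0.1454]
ee_rot: [3.14, -0.0, -1.512]
force: [0.0, -0.4, -1.6]
width: 0.0155
gripper_force: 25.0
```

Request:
{"fn": "arm_command", "kwargs": {"series": [0,0,0,0.45,-0.09,0,0,0,0,0,0.91,-0.18,0,0,0,0,0,0.91,-0.18,0.2,0,0,0,0,0.91,-0.18,0.5,0,0,0,0,0.91,-0.18,0.66,0,0,0,0,0.91,-0.18,0.66,0,0,0,0,0.91,-0.18,0.66,0]}}

```text
t: 19.5
eef_pos: [0.5858, -0.0253, 0.0811]
ee_rot: [-3.141, -0.0, -1.509]
force: [0.2, -0.3, -0.7]
width: 0.0155
gripper_force: 25.0
```

Request:
{"fn": "arm_command", "kwargs": {"series": [0,0,0,0.007,0.008,0.03,0,0,0,0,0.007,0.008,0.06,0,0,0,0,0.007,0.008,0.1,0,0,0,0,0.007,0.008,0.13,0,0,0,0,0.007,0.008,0.155,0,0,0,0,0.007,0.008,0.17,0,0,0,0,0.007,0.008,0.17,0]}}

```text
t: 20.38
eef_pos: [0.5844, -0.0267, 0.0635]
ee_rot: [3.142, -0.0, -1.51]
force: [-1.6, -0.2, 1.4]
width: 0.0153
gripper_force: 25.0
```

Request:
{"fn": "arm_command", "kwargs": {"series": [0,0,0,0,0,0,0.4,0,0,0,0,0,0,0.4,0,0,0,0,0,0,0.4,0,0,0,0,0,-0.2,0.4,0,0,0,0,0,-0.6,0.4,0,0,0,0,0,-1,1]}}

```text
t: 21.12
eef_pos: [0.5841, -0.0267, 0.1643]
ee_rot: [3.141, -0.0, -1.51]
force: [0.6, -0.0, -0.1]
width: 0.0404
gripper_force: 0.0
```

Request:
{"fn": "arm_command", "kwargs": {"series": [0,0,0,-0.15,0.26,-0.5,1,0,0,0,-0.3,0.52,-0.9,1,0,0,0,-0.3,0.52,-0.9,1,0,0,0,-0.3,0.52,-0.9,1]}}

```text
t: 21.62
eef_pos: [0.5304, 0.0003, 0.2533]
ee_rot: [-3.141, 0.001, -1.509]
force: [-0.2, -0.4, -0.7]
width: 0.0798
gripper_force: 0.0
```

Run:
```python
from h import *
m,im=snap('wrist','w5.png'); s=arm.get_state(); print(s['t'],s['eef_pos'],s['ee_rot'])
greens(m,im,.075)
u=cv2.resize(im[0:330,140:340],None,fx=1.8,fy=1.8,interpolation=cv2.INTER_CUBIC); cv2.imwrite('pics/w5c.png',u)
```

```text
21.675 [5.30330710e-01 2.52072695e-05 2.52550678e-01] [ 3.14043936e+00 -3.77595819e-05 -1.50987516e+00]
green [294.5  86.5] [289  81  11  12  98] [ 0.5619 -0.1114  0.075 ]
green [260.4 132.4] [251 123  20  20 315] [ 0.5875 -0.0756  0.075 ]
green [133.5 181.5] [110 166  50  30 766] [ 0.6918 -0.031   0.075 ]
green [264.2 193. ] [255 184  19  19 274] [ 0.5834 -0.0276  0.075 ]
green [383.5 197.7] [375 189  18  18 239] [ 0.4849 -0.0297  0.075 ]
green [265.6 251.2] [257 242  18  19 261] [0.5813 0.0222 0.075 ]
green [269.5 302.9] [261 294  18  19 247] [0.5768 0.0699 0.075 ]
```

View pics/w5c.png

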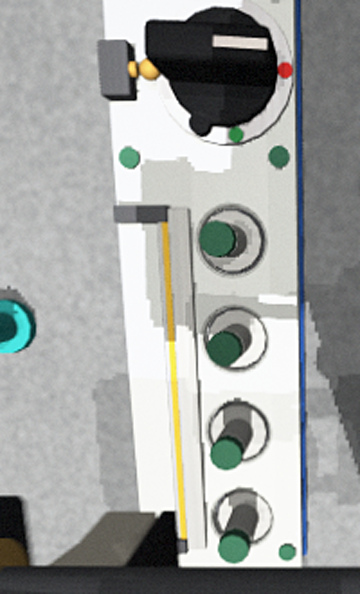

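The crop shows four seated pins, flanges inside their rims. The knob's pointer is towards the red dot, the green dot is at the lower right of the disc, and the keeper bar is clear. Next I rotate the tool and look at the knob from above.

Request:
{"fn": "arm_command", "kwargs": {"series": [0,0,-0.12,0.3,0,0,0.6,0,0,-0.24,0.6,0,0,0.6,0,0,-0.36,0.75,0,0,0.6,0,0,-0.48,0.75,0,0,0.6,0,0,-0.5,0.75,0,0,0.6]}}

```text
t: 22.3
eef_pos: [0.535, -0.0754, 0.2517]
ee_rot: [3.139, 0.002, -0.725]
force: [1.0, -0.6, -0.4]
width: 0.0532
gripper_force: 0.0
```

Request:
{"fn": "arm_command", "kwargs": {"series": [0,0,-0.12,0.2,0.3,0,0.6,0,0,-0.24,0.42,0.63,0,0.6,0,0,-0.36,0.42,0.63,0,0.6,0,0,-0.48,0.42,0.63,0,0.6,0,0,-0.5,0.42,0.63,0,0.6,0,0,-0.5,0.42,0.63,0,0.6]}}

```text
t: 23.05
eef_pos: [0.5249, -0.1497, 0.2529]
ee_rot: [-3.142, 0.001, 0.057]
force: [-0.3, 0.1, 0.5]
width: 0.0528
gripper_force: 0.0
```

Run:
```python
from h import *
m,im=snap('wrist','w6.png'); s=arm.get_state(); print(s['t'],s['eef_pos'],s['ee_rot'],s['q'])
p=proj(m,[[.592,-.15,.07]])[0].astype(int);print(p)
greens(m,im,.03,40)
cv2.imwrite('pics/w6c.png',cv2.resize(im[max(0,p[1]-100):p[1]+100,p[0]-130:p[0]+130],None,fx=3,fy=3,interpolation=cv2.INTER_CUBIC))
```

```text
23.1 [ 0.52490136 -0.14963237  0.25300604] [-3.14158596e+00  6.51608841e-04  5.71009950e-02] [ 8.13516091e-02  1.43799993e-01 -2.67009409e-01 -2.45275279e-05
 -1.16063818e+00  1.54655550e+00]
[329 146]
green [203.1   5.5] [188   0  27  17 177] [ 0.7026 -0.0362  0.03  ]
green [53. 93.] [50 88  7 11 45] [0.6265 0.102  0.03  ]
green [238.4 145.8] [229 137  20  19 313] [ 0.5876 -0.0668  0.03  ]
green [117.6 147.7] [106 139  24  19 355] [0.5806 0.0455 0.03  ]
green [178.8 147.9] [168 139  22  19 328] [ 0.583  -0.0119  0.03  ]
green [ 61.  150.6] [ 49 142  25  19 374] [0.5756 0.1    0.03  ]
green [292.4 172.7] [288 168  10  10  79] [ 0.5659 -0.1171  0.03  ]
green [373.3 172.4] [369 168  10  10  80] [ 0.5705 -0.1921  0.03  ]
green [ 71.5 175.5] [ 67 171  10  10  82] [0.5528 0.0923 0.03  ]
green [190.8 261. ] [182 253  19  17 243] [ 0.4744 -0.0193  0.03  ]
```

View pics/w6c.png

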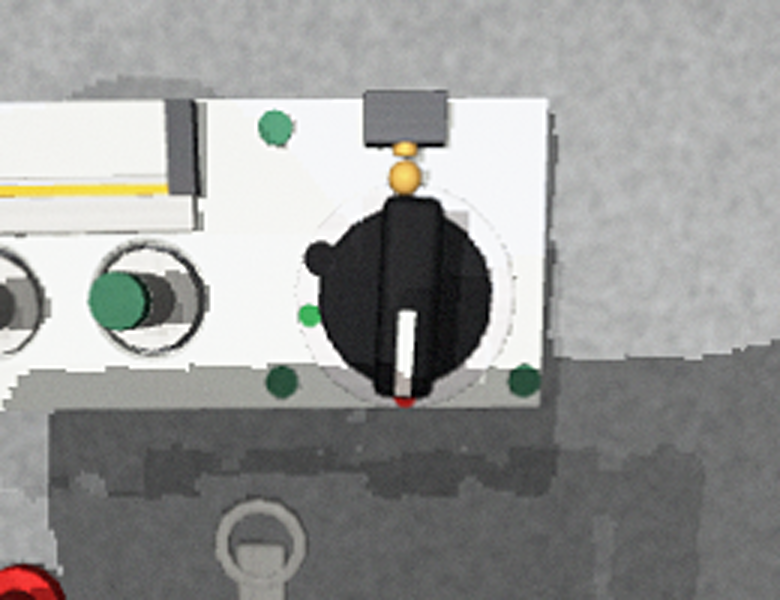

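The close view shows the knob disc centred at crop (405,297), with the bar vertical and the pointer at (405,353) aimed at the red dot (404,402). The green dot at (309,315) is clockwise from it, so the knob is near 0.

Run:
```python
from h import *
im=cv2.imread('pics/w6.png'); m=arm.camera_model('wrist')
k=np.zeros(im.shape[:2],np.uint8); k[147:180,326:342]=1
w=((im.min(2)>130)*k).astype(np.uint8)
c=max(cv2.findContours(w,0,2)[0],key=cv2.contourArea); r=cv2.minAreaRect(c); print(r)
vx,vy,x0,y0=cv2.fitLine(c,2,0,.01,.01).ravel(); vx,vy=(vx,vy) if vy>0 else (-vx,-vy)
A=ray(m,[[x0-vx*10,y0-vy*10],[x0+vx*10,y0+vy*10],[x0,y0]],.082); d=A[1]-A[0]
print(A.round(4),'pointer yaw+pi:',np.arctan2(-d[1],-d[0]))
cen=ray(m,[[x0+(145-y0)*vx/vy,145],[334,145]],.082)[0]; print('centre',cen)
g=ray(m,[[292.4,172.7],[373.3,172.4]],.03); print(g)
```

```text
((333.4669189453125, 163.02919006347656), (5.5516676902771, 28.19498634338379), 3.5763344764709473)
[[ 0.5911 -0.1537  0.082 ]
 [ 0.5757 -0.1539  0.082 ]
 [ 0.5835 -0.1538  0.082 ]] pointer yaw+pi: 0.010135200055442927
centre [ 0.59346672 -0.15369308  0.082     ]
[[ 0.56603225 -0.11701996  0.03      ]
 [ 0.57058171 -0.19205181  0.03      ]]
```

Run:
```python
from h import *
m=arm.camera_model('top'); print(ray(m,[[467,124]],.128).round(3))
```

```text
[[ 0.751 -0.226  0.128]]
```

Request:
{"fn": "arm_command", "kwargs": {"series": [0,0,0.03,0.4,0.05,0.2,0.5,0,0,0.03,0.682,0.08,0.5,0.5,0,0,0.03,0.682,0.08,0.9,0.5,0,0,0.03,0.682,0.08,0.9,0.5,0,0,0.03,0.682,0.08,0.9,0.5]}}

```text
t: 23.72
eef_pos: [0.5941, -0.1537, 0.1648]
ee_rot: [3.141, -0.001, 0.013]
force: [0.6, 0.2, 0.9]
width: 0.0439
gripper_force: 0.0
```

Request:
{"fn": "arm_command", "kwargs": {"series": [0,0,0,0,0,0.3,0.5,0,0,0,0,0,0.6,0.5,0,0,0,0,0,0.91,0.5,0,0,0,0,0,0.91,0.5,0,0,0,0,0,0.91,0.5]}}

```text
t: 24.35
eef_pos: [0.595, -0.1537, 0.0748]
ee_rot: [3.141, -0.003, 0.014]
force: [0.2, -0.7, -0.1]
width: 0.0441
gripper_force: 0.0
```

Request:
{"fn": "arm_command", "kwargs": {"series": [0,0,0,0,0,0,0,0,0,0,0,0,0,0,0,0,0,0,0,0,0,0,0,0,0,0,0,0,0,0,0,0,0,0,0], "force": 40}}

```text
t: 24.98
eef_pos: [0.5936, -0.1526, 0.0729]
ee_rot: [-3.141, -0.001, 0.014]
force: [-2.4, 6.5, 5.2]
width: 0.0157
gripper_force: 40.0
```

Request:
{"fn": "arm_command", "kwargs": {"series": [0,0,0.08,0,-0.01,0,0,0,0,0.16,0,-0.01,0,0,0,0,0.24,0,-0.01,0,0,0,0,0.32,0,-0.01,0,0,0,0,0.4,0,-0.01,0,0,0,0,0.4,0,-0.01,0,0]}}

```text
t: 25.72
eef_pos: [0.5935, -0.1526, 0.0729]
ee_rot: [-3.142, -0.0, -0.613]
force: [-2.1, 1.2, 6.1]
width: 0.0156
gripper_force: 40.0
```

Request:
{"fn": "arm_command", "kwargs": {"series": [0,0,0.08,0,0,0,0,0,0,0.16,0,0,0,0,0,0,0.24,0,0,0,0,0,0,0.32,0,0,0,0,0,0,0.4,0,0,0,0,0,0,0.45,0,0,0,0,0,0,0.45,0,0,0,0,0,0.45,0,0,0,0]}}

```text
invalid input
```

Run:
```python
from h import *
s=arm.get_state(); print(s['t'],s['eef_pos'],s['ee_rot'],s['moment'],s['force'],s['q'])
```

```text
25.725 [ 0.59352585 -0.15262262  0.0728675 ] [-3.14157806e+00 -2.75086733e-04 -6.13416236e-01] [ 0.2660623   0.89965531 -0.04305101] [-2.05998543  1.17032618  6.05174293] [ 6.67265960e-02  4.20559016e-01 -3.38595080e-01  2.22895695e-04
 -8.11419191e-01  8.90500058e-01]
```

That call was refused because a row had one number missing. I'm resending it.

Request:
{"fn": "arm_command", "kwargs": {"series": [0,0,0.08,0,0,0,0,0,0,0.16,0,0,0,0,0,0,0.24,0,0,0,0,0,0,0.32,0,0,0,0,0,0,0.4,0,0,0,0,0,0,0.46,0,0,0,0,0,0,0.46,0,0,0,0,0,0,0.46,0,0,0,0]}}

```text
t: 26.72
eef_pos: [0.5933, -0.1528, 0.0729]
ee_rot: [3.141, -0.0, -1.334]
force: [-2.6, 0.9, 6.3]
width: 0.0159
gripper_force: 40.0
```

Run:
```python
from h import *
s=arm.get_state(); print(s['t'],s['eef_pos'],s['ee_rot'],s['moment'],s['force'])
```

```text
26.725 [ 0.59325357 -0.15275005  0.07289708] [ 3.14135182e+00 -1.68391648e-04 -1.33373510e+00] [ 0.05589803  1.16208948 -0.15653058] [-2.58857704  0.88201028  6.31167496]
```

Request:
{"fn": "arm_command", "kwargs": {"series": [0,0,0,0,0,0,0.4,0,0,0,0,0,0,0.4,0,0,0,0,0,0,0.4,0,0,0,0,0,-0.2,0.4,0,0,0,0,0,-0.6,0.4,0,0,0,0,0,-1,0.4]}}

```text
t: 27.48
eef_pos: [0.5932, -0.1526, 0.1731]
ee_rot: [3.141, 0.0, -1.336]
force: [0.2, -0.6, -0.7]
width: 0.0349
gripper_force: 0.0
```

Request:
{"fn": "arm_command", "kwargs": {"series": [0,0,0,-0.3,0,-0.5,0.4,0,0,0,-0.6,0,-0.9,0.4,0,0,0,-0.6,0,-0.9,0.4,0,0,0,-0.6,0,-0.9,0.4,0,0,0,-0.6,0,-0.9,0.4]}}

```text
t: 28.1
eef_pos: [0.579, -0.0946, 0.2611]
ee_rot: [3.139, 0.0, -1.337]
force: [0.5, -0.1, -0.5]
width: 0.0348
gripper_force: 0.0
```

Run:
```python
from h import *
m,im=snap('wrist','w7.png'); s=arm.get_state(); print(s['t'],s['eef_pos'],s['ee_rot'],s['force'])
greens(m,im,.075,80)
cv2.imwrite('pics/w7c.png',cv2.resize(im[0:320,160:480],None,fx=1.8,fy=1.8,interpolation=cv2.INTER_CUBIC))
```

```text
28.15 [ 0.57910363 -0.0946587   0.26102951] [ 3.13927311e+00  3.04440036e-04 -1.33747292e+00] [-0.98118122  0.05944308 -0.19731339]
green [358.9 118.5] [354 113  10  11  83] [ 0.5736 -0.1885  0.075 ]
green [182.1 249.1] [165 234  35  33 404] [ 0.6975 -0.0469  0.075 ]
green [310.3 244.3] [302 236  17  18 242] [ 0.5886 -0.0771  0.075 ]
green [302.9 295.3] [295 287  17  18 236] [ 0.5845 -0.0289  0.075 ]
```

View pics/w7c.png

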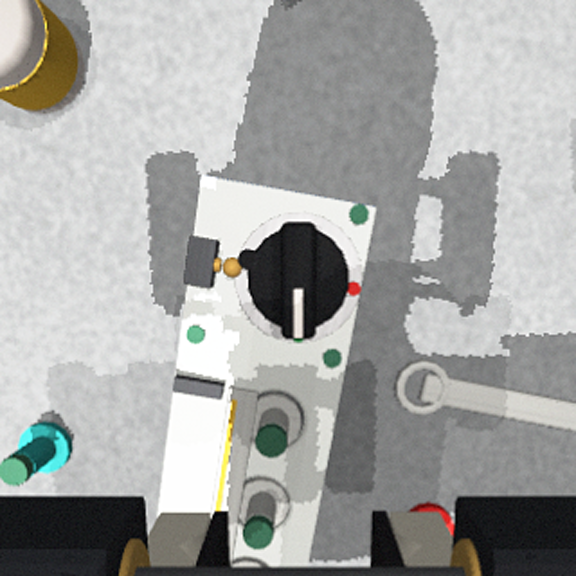

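The pointer now sits on the green dot at crop (298,335), the cam nose is against the plunger, and the keeper bar covers the flange edges after release. One last numeric check of the pins, then I hand in.

Run:
```python
from h import *
im=cv2.imread('pics/w7.png');m=arm.camera_model('wrist')
k=np.zeros(im.shape[:2],np.uint8);k[158:190,318:334]=1
c=max(cv2.findContours(((im.min(2)>130)*k).astype(np.uint8),0,2)[0],key=cv2.contourArea)
vx,vy,x,y=cv2.fitLine(c,2,0,.01,.01).ravel(); s=np.sign(vy)
A=ray(m,[[x,y],[x+8*s*vx,y+8*s*vy]],.082);d=A[1]-A[0]
print('theta',0.06-np.arctan2(-d[1],-d[0]))
m,im=snap('scene','s3.png'); greens(m,im[:270],.075,20)
```

```text
theta 1.3989100135294386
green [42.7  6.4] [ 37   0  12  15 124] [-0.3922 -2.6788  0.075 ]
green [125.3 158.6] [116 136  20  46 424] [ 0.5792 -0.6482  0.075 ]
green [352.7 223.5] [350 221   6   7  24] [ 0.5099 -0.0059  0.075 ]
green [323.6 238.9] [321 236   6   8  33] [ 0.5874 -0.0226  0.075 ]
green [345.6 247.2] [343 244   7   8  38] [0.5865 0.0281 0.075 ]
green [368.9 254.4] [365 251   8   9  42] [0.5813 0.0766 0.075 ]
```

Request:
{"fn": "arm_command", "kwargs": {"series": [0,0,0,-0.36,-0.09,0,0.4,0,0,0,-0.72,-0.17,0,0.4,0,0,0,-0.72,-0.17,0,0.4]}}

```text
t: 28.58
eef_pos: [0.5794, -0.0188, 0.2616]
ee_rot: [3.14, 0.0, -1.335]
force: [0.5, -0.8, 0.1]
width: 0.0353
gripper_force: 0.0
```

Request:
{"fn": "arm_command", "kwargs": {"series": [0,0,0,-0.36,-0.09,0,0.4,0,0,0,-0.72,-0.17,0,0.4,0,0,0,-0.72,-0.17,0,0.4]}}

```text
t: 28.95
eef_pos: [0.5793, 0.0548, 0.2617]
ee_rot: [3.14, -0.0, -1.335]
force: [-0.4, -0.4, -0.4]
width: 0.0351
gripper_force: 0.0
```

Request:
{"fn": "arm_command", "kwargs": {"series": [0,0,0,-0.36,-0.09,0,0.4,0,0,0,-0.72,-0.17,0,0.4,0,0,0,-0.72,-0.17,0,0.4,0,0,0,-0.72,-0.17,0,0.4]}}

```text
t: 29.45
eef_pos: [0.5791, 0.1267, 0.262]
ee_rot: [3.141, -0.0, -1.337]
force: [-0.4, -0.2, -0.0]
width: 0.0351
gripper_force: 0.0
```

Run:
```python
from h import *
m,im=snap('wrist','w8.png'); s=arm.get_state(); print(s['t'],s['eef_pos'],s['ee_rot'])
greens(m,im,.075,80)
m,im=snap('scene','s4.png'); greens(m,im[:270],.075,20)
m,im=snap('top','t2.png'); greens(m,im,.075,50)
```

```text
29.5 [0.57911345 0.12649666 0.26209198] [ 3.14090117e+00 -3.44116871e-04 -1.33782971e+00]
green [215.8  22.5] [199   3  28  32 362] [ 0.6988 -0.0112  0.075 ]
green [364.6  39.6] [355  29  20  23 352] [ 0.5843 -0.0254  0.075 ]
green [351.2 105.9] [342  96  19  20 292] [0.5824 0.0246 0.075 ]
green [342.3 166.2] [334 157  18  19 258] [0.5778 0.0726 0.075 ]
green [42.7  6.4] [ 37   0  12  14 122] [-0.3921 -2.6782  0.075 ]
green [125.3 158.6] [116 136  20  46 424] [ 0.5791 -0.6482  0.075 ]
green [352.5 223.8] [349 221   7   7  35] [ 0.511  -0.0055  0.075 ]
green [302.1 231.2] [299 229   7   5  23] [ 0.5896 -0.0738  0.075 ]
green [323.7 238.5] [321 237   6   5  21] [ 0.5861 -0.0235  0.075 ]
green [345.8 247.4] [343 244   7   8  34] [0.5866 0.0286 0.075 ]
green [368.8 254.7] [366 251   7   9  37] [0.5821 0.0768 0.075 ]
green [339.5 163.1] [334 155  13  16 158] [ 0.7031 -0.0208  0.075 ]
green [372.4 229.4] [368 225  10  10  65] [ 0.589  -0.0729  0.075 ]
green [342.9 232.3] [339 228   9   9  64] [ 0.5848 -0.0242  0.075 ]
green [312.  233.7] [308 230   9   9  62] [0.583  0.0265 0.075 ]
green [282.5 236.9] [279 233   9   9  61] [0.5783 0.075  0.075 ]
green [343.4 295.5] [340 292   8   8  52] [ 0.4817 -0.0233  0.075 ]
```

```bash
python3 -c "
from station import arm
print(arm.job_done())"
```

```text
the job is handed in; nothing more can be done
None
```

I handed the job in at about 29.5 s of the 59 s limit: both spare pins are seated in sockets 0 and 2, and the knob is locked at about 1.40 rad with the keeper bar over the flanges; the judge's verdict was not shown.

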